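# Sand the belly seam of a tank hull

### The arm

A 6-joint arm with a two-finger parallel gripper is mounted at the origin on the work surface. World frame = base frame: x ahead of the robot, y to its left, z up, the work surface at z = 0. Lengths are in m, angles in rad, forces in N, time in s.
With the tool pointing down it reaches from about 0.25 to 0.775 m from the base axis. Payload 4 kg.
Tool frame: the origin (TCP) lies midway between the tips of the shut fingers; the grasp point (between the pads) lies 19 mm behind it; z points along the fingers, y is the line along which they close (so a half turn about z gives the same grasp; the last joint's range is limited). The gripper opens to 94 mm and grips with 3 to 60 N. Pads are 16 mm wide; open, the fingers measure 119 mm over their backs; the gripper's body (75 mm by 177 mm) begins 78 mm behind the grasp point.
Start: joints at [1.082, 0.087, 1.371, -0, 1.684, -0.103], TCP at [0.207, 0.51, 0.206] pointing down, gripper open.
Joint ranges: [-3.1, 3.1], [-0.76, 2.03], [0.27, 2.55], [-1.08, 4.22], [0.17, 2.65], [-2.57, 2.57]. Speed limits (rad/s): [2.79, 2.79, 3.14, 3.14, 3.14, 3.14].

### API

Orientations are given as [roll, pitch, yaw] about the fixed x, y, z axes, in that order (R = Rz(yaw) Ry(pitch) Rx(roll)).
In Python, from bench import robot gives the robot as it stands. The module is installed in compiled form; this text tells all that it offers.
- The arm moves only by the tool arm_command, never from a script. Its argument "targets" is a list of rows, each a list of 4 numbers: the shift along the world's x, y, z as a fraction of full scale, then the turn about the world's z as a fraction of full scale. A call has 1 to 8 rows; each row is the pose to reach, as a shift and turn from the pose commanded when the call began; what a row does not reach only later rows make up. Full scale, the value 1, is 0.5 m for a shift and 120 degrees for a turn. A row lasts 1/12 s, in which the tool goes at most 41.7 mm and 7.16 degrees, less where a joint would pass 70% of its speed; a pose out of reach is approached as far as the arm can. A call with a number of a shift or a turn outside -1 to 1 is refused whole. A call with a gripper value outside its range is refused whole. "claw" is the closure, from 0 (fully open) to 1 (shut), set as the call begins (left out, the last holds). The fingers move at their own pace and stop on an object; the grip force is fixed at half the most. Time passes only in rows, so rows that repeat a pose let the fingers close. It gives the time, the measured TCP pose, the force, the opening and the grip force at its end, in the units of the state.
- robot.get_obs(): the state, without advancing time (a new reading comes with each control period).
- robot.snapshot(name): name is "side" or "top"; returns the picture (384x512x3 uint8, red, green, blue); there is no depth.
- robot.camera_info(name): a dict with "vfov" (degrees; the focal length in pixels is half the picture's height over the tangent of half this angle, whatever the lens; pixels are square), "cx", "cy" (the principal point, pixels), "extrinsics" (4x4, takes a point from camera to world coordinates). Camera axes: x right, y up, looking along -z (the intrinsics and any distortion apply to the point x, -y, -z); pixel columns grow to the right and rows downward; lengths in m; the calibration is good to about 2 mm. A picture is of the moment at which its call begins. camera_info takes no time and is no camera call.
- robot.close_job(): hands the job in; it is judged then, once.
The state is a dict: "time": time; "joint_positions": joint angles; "qvel": joint speeds; "joint_torque": joint torques, N m; "tool_pos": TCP position; "ee_rot": TCP orientation; "wrist_force": force on the tool from outside, world axes, zero at the start; "wrist_torque": the same for the moment, N m; "width": finger opening in m; "finger_force": force on a finger pad.
Only numpy, scipy, OpenCV 4.12 (cv2) and the standard library are available. Lean on these libraries where they do the work, as an engineer would, in place of code of your own. Each camera call takes 0.05 s, during which the arm holds its last target. There are 200 camera calls.

### The job

Take the white sanding stick by its grip rib and sand down the glue seam along the belly of the tank hull in the vise: a slow pass with the stick lengthwise on the seam, from the sloped nose end to the upright tail end, the whole length of the seam under the sole, with light, steady pressure that squeezes its foam a little. Then lay the stick gently in the open drawer, flat on the drawer floor with its abrasive sole down. Touch the hull with nothing but the stick, never press hard, and leave the other things on the desk where they are.

Things in the scene. Friction and masses are not known exactly. Their poses are not given: they have to be found in the camera images.
- sander: White plastic sanding stick, sole down on the desk at the left. Back strip 78 x 24 mm, 7 to 12 mm above the sole; below it springy grey foam with a brown abrasive sole 76 x 23 mm; on top an upright grip rib. Origin: centre of the sole; x along it (ends alike), y across, z up. 50 to 80 g. The foam gives 1 mm per 1.5 N and is flat after 5 mm (7.5 N).
- sander_grip (a point): Middle of the stick's grip rib, 27 mm above the sole. The rib is a plain upright wall, 56 mm long (x), 12 mm thick (y), from 12 to 42 mm above the sole; grip it across y from above, with the fingertips above the back strip (12 mm).
- hull: Grey plastic tank hull, 215 x 78 mm, upside down, level and firm in the vise, flat belly up, 112 mm above the desk. A thin paler glue seam (0.5 mm proud, look only) runs down the middle of the belly, 190 mm long. Origin: middle of the seam, on the belly surface; x along the seam towards the nose, y across, z up. Axle stubs stick out 11 mm from its sides.
- seam_nose (a point): Nose end of the seam, on the belly surface, 95 mm from its middle; beyond it the nose plate slopes down, with a big round drive housing at either side.
- seam_tail (a point): Tail end of the seam, on the belly surface, 95 mm from its middle; the belly ends here at the upright tail plate with two small mufflers.
- vise: Small aluminium bench vise on a round steel foot, bolted down, its jaws 74 mm long gripping the hull's sides, jaw tops 26 mm below the belly. Origin: centre of the foot, on the desk, below the seam's middle; axes as the hull's. The screw with its T bar points along +y and reaches 120 mm from the origin, 56 mm up.
- drawer (a joint): How far the shallow drawer with the brass ring pull is pulled out of the small wooden chest, m: 0 shut, 0.165 fully out; it starts between 0.12 and 0.15. It slides with about 3 N of friction and stays where it is left.
- drawer_inside (a point): Point on the drawer's floor, 16 mm above the desk, at the middle of the inner face of the front panel; moves with the drawer. x points back into the drawer, y across, z up. Floor 200 mm long, 190 mm wide (y -95 to 95); side walls 30 mm, front panel 42 mm high. The chest, 70 mm high, covers all beyond x = drawer minus 10 mm; before that it is open and empty.
- turret: Grey plastic tank turret, 75 x 72 mm and 38 mm tall with its cupola, with a thin gun reaching 144 mm forward (x); origin centre of the underside. Bystander.
- sprue: Flat green plastic sprue frame, 150 x 100 mm, with eight road wheels, 9 mm thick; origin centre of the underside. Bystander.
- nippers: Steel sprue nippers with two red grips, lying flat, about 130 mm long, jaws towards +x, 12 mm thick; origin under the pivot. Bystander.
- pin_vise: Squat aluminium pin vise standing on its cap, 26 mm across, 48 mm tall; origin centre of the underside. Bystander.
- cement: Glass jar of cement, 40 mm across, 55 mm tall, black cap; origin centre of the underside. Bystander.
- paint_pot: Little glass paint pot, 34 mm across, 36 mm tall, white cap; origin centre of the underside. Bystander.
- brush: Small paint brush with a dark wooden handle, 9 mm thick, 150 mm long, lying along its x, tip towards +x; origin on the underside, 65 mm from the tip. Bystander.
Mind the look-alikes: they are no part of the job. Leave any red look-alike of the sander alone.

How it is judged:
By the outcome, as a careful person would: the job done as asked, in the order asked, and still so for the second after the job is handed in, with the robot touching nothing.
It also fails if it takes over 54 s, if anything falls off the work surface, if the arm or the gripper's body presses on something with over 40 N, if the wrist force passes 120 N, or if a joint passes its speed limit or range.

## Working session

There is one attempt and no reset: what is moved stays moved. The work goes in short steps, Python scripts to look and compute and a tool call to move; the robot and the scene stay as the last step left them, time stands still between calls to the robot, and variables do not carry over. Pictures are saved under pics/ and viewed, at most 10 in all, crops included, and the job is handed in when it is done.

Besides the shell and the picture viewer there is one more tool, called after ">>>" by a JSON object that holds its "fn" and its "kwargs", one argument or row to a line. arm_command: Moves the arm, as the interface text tells. Shift numbers are shares of 0.5 m and turn numbers shares of 120 degrees, none past 1 either way. Its arguments: {"type":"object","properties":{"targets":{"type":"array"},"claw":{"type":"number"}},"required":["targets"]}

```bash
mkdir -p pics
python3 - <<'E'
from bench import robot
import cv2,numpy as np
for n in("side","top"):
    im=robot.snapshot(n); cv2.imwrite(f"pics/{n}0.png",cv2.resize(im[:,:,::-1],(800,600),interpolation=cv2.INTER_CUBIC)); cv2.imwrite(f"pics/raw_{n}.png",im[:,:,::-1])
    print(n,robot.camera_info(n))
print(robot.get_obs())
E
```

```text
side {'vfov': 54.581596882186325, 'cx': 257.29682382229566, 'cy': 194.72267000140783, 'extrinsics': array([[ 0.9041008 ,  0.26298598, -0.33680872,  0.223947  ],
       [-0.42697971,  0.58738472, -0.68750819, -0.68559471],
       [ 0.01703128,  0.7653872 ,  0.64334468,  0.74922448],
       [ 0.        ,  0.        ,  0.        ,  1.        ]])}
top {'vfov': 55.16791291436306, 'cx': 256.7175208848209, 'cy': 191.88261832977415, 'extrinsics': array([[ 0.01689723,  0.98884647, -0.14797683,  0.41019286],
       [-0.99961235,  0.0199824 ,  0.01938716,  0.05808143],
       [ 0.02212786,  0.14759188,  0.98880079,  1.09148934],
       [ 0.        ,  0.        ,  0.        ,  1.        ]])}
{'time': 0.1, 'joint_positions': array([ 1.08189292e+00,  8.78711845e-02,  1.37208075e+00, -1.65521104e-05,
        1.68359564e+00, -1.03122960e-01]), 'qvel': array([-0.00017105, -0.00030765, -0.00310939, -0.00021401, -0.00049905,
        0.00066516]), 'joint_torque': array([ 2.45207120e-03, -3.41252625e+01, -3.03301728e+01,  7.20900251e-02,
        3.03987879e-02, -1.04221060e-04]), 'tool_pos': array([0.20674621, 0.50913595, 0.20443799]), 'ee_rot': array([-3.13964643e+00, -1.84876547e-04,  2.75581018e+00]), 'wrist_force': array([ 0.12752268, -0.11736877, -0.75920613]), 'wrist_torque': array([-0.01452763,  0.0340688 , -0.05320541]), 'finger_force': 0.0, 'width': 0.09390564012931896}
```

View pics/top0.png

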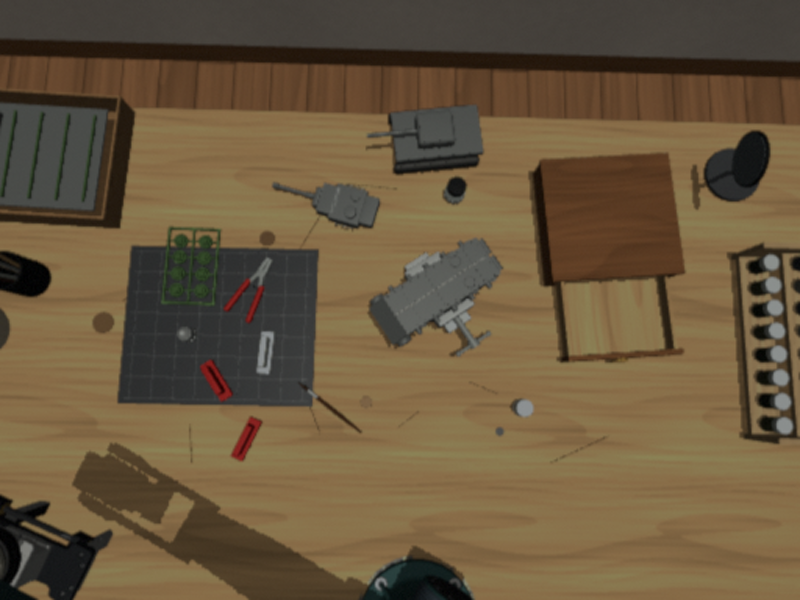

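View pics/side0.png

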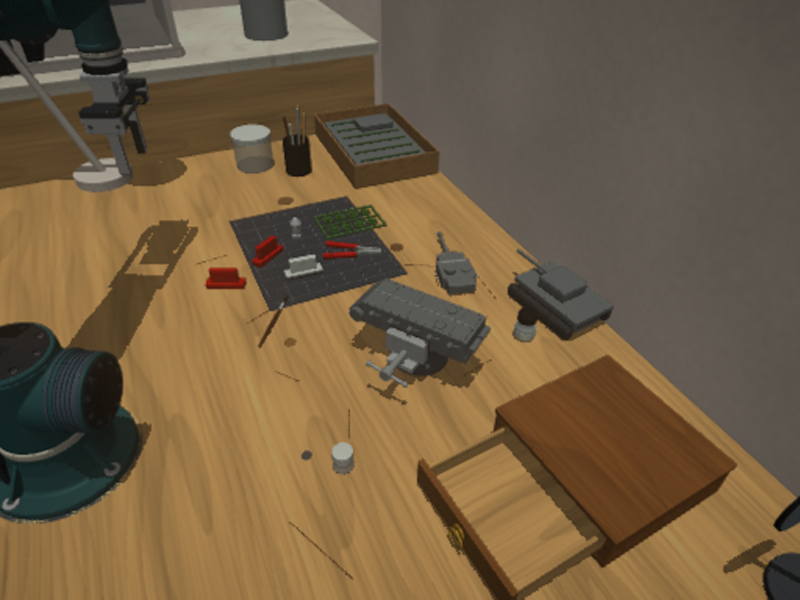

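Candidates for the sander, in the 800x600 top view: white stick at (265,352), red look-alikes at (216,380) and (247,438). By the description it is the white one. Next is a composite close crop of the stick and hull.

```bash
cat > h.py <<'E'
import numpy as np,cv2
from bench import robot
def cam(n):
    c=robot.camera_info(n);f=192/np.tan(np.radians(c['vfov']/2));return f,c['cx'],c['cy'],np.array(c['extrinsics'])
def proj(n,P):
    f,cx,cy,E=cam(n);p=(np.atleast_2d(P)-E[:3,3])@E[:3,:3]
    return np.c_[cx+f*p[:,0]/-p[:,2],cy-f*p[:,1]/-p[:,2]]
def unproj(n,uv,z):
    f,cx,cy,E=cam(n);uv=np.atleast_2d(uv).astype(float)
    d=np.c_[(uv[:,0]-cx)/f,-(uv[:,1]-cy)/f,-np.ones(len(uv))]@E[:3,:3].T
    return E[:3,3]+d*((z-E[2,3])/d[:,2])[:,None]
E
python3 - <<'E'
import cv2,numpy as np
t=cv2.imread('pics/raw_top.png');s=cv2.imread('pics/raw_side.png')
def c(im,x,y,w,h,k): return cv2.resize(im[y:y+h,x:x+w],(w*k,h*k),interpolation=cv2.INTER_CUBIC)
a=np.hstack([c(t,140,190,50,60,5),c(t,225,140,110,60,5)])
b=np.hstack([c(s,175,150,50,60,5),c(s,215,175,110,60,5)])
cv2.imwrite('pics/crop1.png',np.vstack([a,b]))
E
```

```text
(no output)
```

View pics/crop1.png

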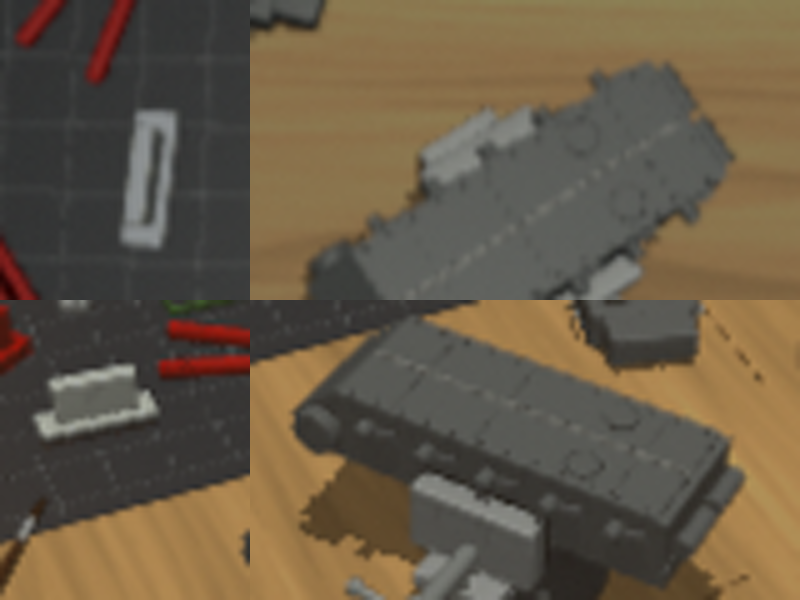

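The crop confirms the white stick and shows the nose (round housing) at the lower left in the top view, the tail at the upper right. Next I fit the stick by silhouette, fit the seam, and crop the drawer.

```bash
cat > m1.py <<'E'
from h import *
from scipy.optimize import minimize
I={n:cv2.imread(f'pics/raw_{n}.png') for n in('top','side')}
box={'top':(155,205,30,40),'side':(178,160,32,32)}
M={}
for n,(x,y,w,h) in box.items():
    m=np.zeros((384,512));c=I[n][y:y+h,x:x+w].astype(int)
    m[y:y+h,x:x+w]=((c.min(2)>88)&(c.max(2)-c.min(2)<40));M[n]=m;print(n,m.sum())
# dark back/rib face holes get filled
for n in M:
    cs,_=cv2.findContours(M[n].astype(np.uint8),0,2);c=max(cs,key=cv2.contourArea);m=np.zeros((384,512));cv2.drawContours(m,[c],-1,1,-1);M[n]=m
def boxp(p,lx,ly,z0,z1):
    c,s=np.cos(p[2]),np.sin(p[2]);P=[]
    for a in(-lx,lx):
        for b in(-ly,ly):
            for z in(z0,z1):P.append([p[0]+c*a-s*b,p[1]+s*a+c*b,z])
    return np.array(P)
def render(n,p):
    S=4;m=np.zeros((384*S,512*S),np.uint8)
    for b in((.039,.012,.007,.012),(.028,.006,.012,.042)):
        q=(proj(n,boxp(p,*b))+.5)*S-.5
        cv2.fillConvexPoly(m,cv2.convexHull(np.round(q*16).astype(np.int32)),255,shift=4)
    return cv2.resize(m,(512,384),interpolation=cv2.INTER_AREA)/255.
def cost(p,ns):return sum(((render(n,p)-M[n])**2).sum() for n in ns)
g=unproj('top',[169.5,225],.012)[0]
for ns in(('top',),('side',),('top','side')):
    r=min((minimize(cost,[g[0],g[1],a],args=(ns,),method='Nelder-Mead',options=dict(initial_simplex=[[g[0]+d,g[1]+e,a+f] for d,e,f in((0,0,0),(.01,0,0),(0,.01,0),(0,0,.2))])) for a in(-.3,0,.3)),key=lambda r:r.fun)
    print(ns,r.x.round(4),np.degrees(r.x[2]).round(1),r.fun)
# seam
for n,(a,b) in {'top':((245,206),(315,163)),'side':((238,184.5),(305,210))}.items():
    g=I[n].astype(float).mean(2);a=np.array(a,float);b=np.array(b,float);d=(b-a)/np.linalg.norm(b-a);nn=np.array([-d[1],d[0]])
    L=np.linalg.norm(b-a);S=np.arange(-12,L+12,.5);T=np.arange(-6,6.01,.25)
    X=a+S[:,None,None]*d+T[None,:,None]*nn
    pr=cv2.remap(g.astype(np.float32),X[...,0].astype(np.float32),X[...,1].astype(np.float32),1)
    hp=pr-cv2.blur(pr,(17,1));hp=cv2.blur(hp,(1,5));k=hp.argmax(1);pk=hp.max(1)
    ok=(pk>3)&(S>8)&(S<L-8)
    for _ in range(4):
        co=np.polyfit(S[ok],T[k[ok]],1);ok=ok&(abs(T[k]-np.polyval(co,S))<.8)
    on=[(s,hp[i,np.abs(T-np.polyval(co,s)).argmin()].round(1)) for i,s in enumerate(S)]
    v=[(float(s),float(x)) for s,x in on]
    print(n,co,ok.sum(),[x for x in v if x[0]<12][::2],[x for x in v if x[0]>L-12][::2])
    for s in(0,L/2,L): print('  s',s,unproj(n,a+s*d+np.polyval(co,s)*nn,.112)[0].round(4))
    px=(L and [unproj(n,a+s*d+np.polyval(co,s)*nn,.112)[0] for s in(0,L)]);print('  m/px',np.linalg.norm(px[1]-px[0])/L,'ang',np.degrees(np.arctan2(*(px[0]-px[1])[[1,0]])))
E
python3 m1.py
python3 - <<'E'
import cv2,numpy as np
t=cv2.imread('pics/raw_top.png');s=cv2.imread('pics/raw_side.png')
def c(im,x,y,w,h,k): return cv2.resize(im[y:y+h,x:x+w],(w*k,h*k),interpolation=cv2.INTER_CUBIC)
cv2.imwrite('pics/crop2.png',np.hstack([c(t,340,160,100,80,4),c(s,260,270,130,114,3)[:320]]))
E
```

```text
top 193.0
side 212.0
('top',) [ 0.4692  0.2903 -0.0686] -3.9 13.992218377547097
('side',) [ 0.4686  0.2949 -0.0524] -3.0 18.940561322568243
('top', 'side') [ 0.4688  0.2911 -0.0753] -4.3 51.71523260284506
top [-0.02206659 -0.06726846] 94 [(-12.0, 0.6000000238418579), (-11.0, 0.6000000238418579), (-10.0, 0.6000000238418579), (-9.0, 0.6000000238418579), (-8.0, 0.6000000238418579), (-7.0, 0.5), (-6.0, 0.20000000298023224), (-5.0, -0.30000001192092896), (-4.0, -0.6000000238418579), (-3.0, -0.6000000238418579), (-2.0, -0.5), (-1.0, -0.4000000059604645), (0.0, -0.20000000298023224), (1.0, -0.10000000149011612), (2.0, 0.0), (3.0, 0.10000000149011612), (4.0, -0.20000000298023224), (5.0, -0.20000000298023224), (6.0, 0.20000000298023224), (7.0, 1.399999976158142), (8.0, 2.799999952316284), (9.0, 3.4000000953674316), (10.0, 4.0), (11.0, 3.0)] [(70.5, 3.5999999046325684), (71.5, 2.299999952316284), (72.5, 3.200000047683716), (73.5, 4.300000190734863), (74.5, 6.400000095367432), (75.5, 5.900000095367432), (76.5, 4.0), (77.5, 1.600000023841858), (78.5, 0.699999988079071), (79.5, 0.8999999761581421
[... 1270 characters left out ...]
6.099999904632568), (65.0, 4.099999904632568), (66.0, 2.200000047683716), (67.0, 2.799999952316284), (68.0, 4.300000190734863), (69.0, 3.9000000953674316), (70.0, 2.4000000953674316), (71.0, 0.800000011920929), (72.0, -0.30000001192092896), (73.0, -0.6000000238418579), (74.0, -0.4000000059604645), (75.0, -0.0), (76.0, 0.4000000059604645), (77.0, 0.20000000298023224), (78.0, -0.8999999761581421), (79.0, -2.200000047683716), (80.0, -2.799999952316284), (81.0, -2.0), (82.0, -1.100000023841858), (83.0, 0.6000000238418579)]
  s 0 [0.5289 0.058  0.112 ]
  s 35.84428127330774 [ 0.5881 -0.0285  0.112 ]
  s 71.68856254661549 [ 0.6429 -0.1086  0.112 ]
  m/px 0.002816606638367755 ang 124.39480939371481
```

View pics/crop2.png

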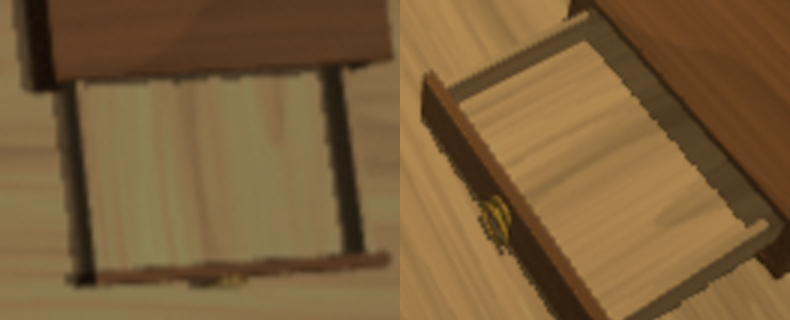

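Run:
```python
from h import *
pr=lambda l,n,uv,z:print(l,unproj(n,uv,z).round(4).tolist())
pr('top panel inner edge z58','top',[(363.75,228),(426,224)],.058)
pr('top chest front z70','top',[(340+55/4,160+82/4),(340+385/4,160+58/4)],.07)
pr('top floor L/R wall lines z16','top',[(340+78/4,160+85/4),(340+97/4,160+268/4),(340+322/4,160+70/4),(340+344/4,160+252/4)],.016)
pr('side panel top inner z58','side',[(260+35/3,270+75/3),(260+60/3,270+103/3),(260+210/3,270+318/3)],.058)
pr('side floor far-left z16','side',[(260+187/3,270+42/3),(260+62/3,270+103/3),(260+345/3,270+225/3)],.016)
pr('side chest near bottom','side',[(260+195/3,270+10/3),(260+390/3,270+220/3)],.07)
```

```text
top panel inner edge z58 [[0.468, -0.2659, 0.058], [0.4825, -0.4439, 0.058]]
top chest front z70 [[0.6013, -0.2371, 0.07], [0.6237, -0.475, 0.07]]
top floor L/R wall lines z16 [[0.6095, -0.2699, 0.016], [0.4733, -0.2806, 0.016], [0.6248, -0.4548, 0.016], [0.4884, -0.4644, 0.016]]
side panel top inner z58 [[0.4689, -0.2681, 0.058], [0.4745, -0.2965, 0.058], [0.4869, -0.4686, 0.058]]
side floor far-left z16 [[0.6081, -0.2656, 0.016], [0.4911, -0.2735, 0.016], [0.6239, -0.4415, 0.016]]
side chest near bottom [[0.6015, -0.2742, 0.07], [0.6231, -0.469, 0.07]]
```

The stick is at about (0.469, 0.2925), yaw -3.5°. The seam runs through about (0.585, -0.027) with the nose heading 124°. The drawer's open area is x 0.48–0.61 around y -0.37, yaw 5°. I'll approach above the stick now.

>>> {"fn": "arm_command", "kwargs": {
  "targets": [
    [0.524,-0.435,-0.2,0.155],
    [0.524,-0.435,-0.2,0.155],
    [0.524,-0.435,-0.2,0.155],
    [0.524,-0.435,-0.2,0.155],
    [0.524,-0.435,-0.2,0.155],
    [0.524,-0.435,-0.2,0.155],
    [0.524,-0.435,-0.2,0.155],
    [0.524,-0.435,-0.2,0.155]
  ],
  "claw": 0.4
}}

```text
time: 0.77
tool_pos: [0.4492, 0.3076, 0.1124]
ee_rot: [-3.141, -0.001, 3.08]
wrist_force: [1.2, 0.9, 0.1]
width: 0.0563
finger_force: 0.0
```

>>> {"fn": "arm_command", "kwargs": {
  "targets": [
    [0,0,0,0],
    [0,0,0,0],
    [0,0,0,0],
    [0,0,0,0]
  ]
}}

```text
time: 1.1
tool_pos: [0.4476, 0.3102, 0.1138]
ee_rot: [3.141, 0.0, 3.082]
wrist_force: [0.2, 0.5, -0.1]
width: 0.056
finger_force: 0.0
```

>>> {"fn": "arm_command", "kwargs": {
  "targets": [
    [0.043,-0.035,-0.08,0],
    [0.043,-0.035,-0.08,0],
    [0.043,-0.035,-0.08,0],
    [0.043,-0.035,-0.08,0],
    [0.043,-0.035,-0.08,0]
  ]
}}

```text
time: 1.52
tool_pos: [0.4697, 0.2931, 0.0748]
ee_rot: [3.14, 0.001, 3.082]
wrist_force: [-0.5, -0.5, -0.0]
width: 0.0565
finger_force: 0.0
```

Run:
```python
from h import *
def c(im,x,y,w,h,k): return cv2.resize(im[y:y+h,x:x+w,::-1],(w*k,h*k),interpolation=cv2.INTER_CUBIC)
t=robot.snapshot('top');s=robot.snapshot('side');o=robot.get_obs();print(o['tool_pos'],o['ee_rot'])
cv2.imwrite('pics/g1.png',np.hstack([c(t,140,190,60,80,6),c(s,160,120,70,80,6)]))
print(proj('top',[o['tool_pos']]),proj('side',[o['tool_pos']]))
```

```text
[0.47001291 0.29295508 0.0750837 ] [3.13992650e+00 2.18656171e-03 3.08172565e+00]
[[163.40747578 223.25764858]] [[192.57944081 156.07436017]]
```

View pics/g1.png

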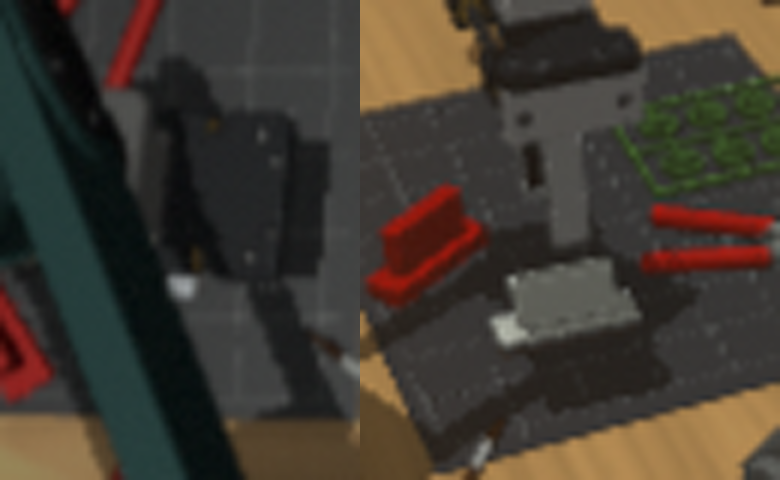

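The stick lies under the gripper with clearance (rib at about crop (565,300), near finger at (570,240) in front of it). I'll descend and grip.

>>> {"fn": "arm_command", "kwargs": {
  "targets": [
    [0,0,-0.05,0],
    [0,0,-0.09,0],
    [0,0,-0.105,0],
    [0,0,-0.115,0],
    [0,0,-0.115,0],
    [0,0,-0.115,0]
  ]
}}

```text
time: 2.12
tool_pos: [0.4704, 0.2922, 0.0169]
ee_rot: [3.141, 0.001, 3.081]
wrist_force: [0.6, 0.1, -0.9]
width: 0.0565
finger_force: 0.0
```

>>> {"fn": "arm_command", "kwargs": {
  "targets": [
    [0,0,0,0],
    [0,0,0,0],
    [0,0,0,0],
    [0,0,0,0],
    [0,0,0,0],
    [0,0,0,0]
  ],
  "claw": 1
}}

```text
time: 2.62
tool_pos: [0.4699, 0.2918, 0.016]
ee_rot: [3.141, 0.0, 3.08]
wrist_force: [0.4, 0.2, 0.5]
width: 0.02
finger_force: 0.0
```

>>> {"fn": "arm_command", "kwargs": {
  "targets": [
    [0,0,0.03,0],
    [0,0,0.1,0],
    [0,0,0.18,0],
    [0,0,0.25,0],
    [0,0,0.3,0],
    [0,0,0.3,0],
    [0,0,0.3,0]
  ]
}}

```text
time: 3.2
tool_pos: [0.4707, 0.2922, 0.1675]
ee_rot: [3.14, 0.003, 3.08]
wrist_force: [0.5, -0.7, -1.0]
width: 0.0116
finger_force: 30.0
```

The fingers were still closing when the lift began, so I'll check how deep the grip is.

Run:
```python
from h import *
def c(im,x,y,w,h,k): return cv2.resize(im[y:y+h,x:x+w,::-1],(w*k,h*k),interpolation=cv2.INTER_CUBIC)
s=robot.snapshot('side');o=robot.get_obs();print(o['tool_pos'],o['ee_rot'],o['wrist_force'])
cv2.imwrite('pics/g2.png',c(s,150,60,100,100,6));cv2.imwrite('pics/raw_s2.png',s[:,:,::-1])
for d in(0,-.0045,.01): print(proj('side',[o['tool_pos']+[0,0,d]]))
```

```text
[0.4695116  0.29161213 0.16513104] [-3.14132851e+00 -6.53816739e-04  3.08039960e+00] [-0.20001896 -0.13905975 -1.14591578]
[[189.74448284 131.66813642]]
[[189.89189218 132.96028883]]
[[189.41418758 128.77285295]]
```

View pics/g2.png

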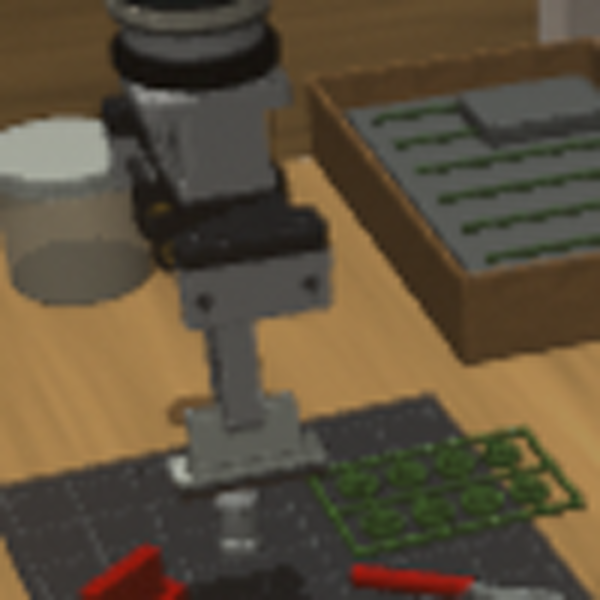

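The grip is on the upper part of the rib only (finger tip at crop (240,428), rib spanning rows about 400–475). I'll set it down where it was and regrip deeper.

Run:
```python
from h import *
o=robot.get_obs();p=o['tool_pos'];a=np.radians(-3.5);c,s=np.cos(a),np.sin(a)
for h in(.02,.025,.03,.035,.04):
    q=[[p[0]+c*x-s*y,p[1]+s*x+c*y,p[2]-h+z] for x,y,z in((-.039,-.012,.007),(.039,-.012,.007),(-.028,-.006,.042),(.028,-.006,.042))]
    print(h,((proj('side',q)-[150,60])*6).round(0).tolist())
```

```text
0.02 [[170.0, 478.0], [322.0, 450.0], [181.0, 407.0], [292.0, 388.0]]
0.025 [[172.0, 487.0], [322.0, 459.0], [183.0, 416.0], [293.0, 396.0]]
0.03 [[173.0, 495.0], [323.0, 467.0], [184.0, 425.0], [293.0, 405.0]]
0.035 [[174.0, 504.0], [324.0, 475.0], [185.0, 433.0], [294.0, 414.0]]
0.04 [[175.0, 512.0], [325.0, 484.0], [186.0, 442.0], [295.0, 423.0]]
```

>>> {"fn": "arm_command", "kwargs": {
  "targets": [
    [0,0,-0.08,0],
    [0,0,-0.16,0],
    [0,0,-0.22,0],
    [0,0,-0.25,0],
    [0,0,-0.265,0],
    [0,0,-0.27,0],
    [0,0,-0.275,0],
    [0,0,-0.275,0]
  ]
}}

```text
time: 3.92
tool_pos: [0.4679, 0.2909, 0.0277]
ee_rot: [-3.139, -0.005, 3.08]
wrist_force: [-3.6, -1.9, 5.0]
width: 0.0118
finger_force: 30.0
```

>>> {"fn": "arm_command", "kwargs": {
  "targets": [
    [0,0,0,0],
    [0,0,0,0],
    [0,0,0,0]
  ]
}}

```text
time: 4.17
tool_pos: [0.4694, 0.2916, 0.0286]
ee_rot: [-3.141, -0.001, 3.08]
wrist_force: [-3.4, -0.6, 3.6]
width: 0.0117
finger_force: 30.0
```

>>> {"fn": "arm_command", "kwargs": {
  "targets": [
    [0,0,0,0],
    [0,0,0,0],
    [0,0,0,0],
    [0,0,0,0],
    [0,0,-0.01,0],
    [0,0,-0.022,0],
    [0,0,-0.022,0],
    [0,0,-0.022,0]
  ],
  "claw": 0.65
}}

```text
time: 4.83
tool_pos: [0.4692, 0.2915, 0.0164]
ee_rot: [-3.141, -0.002, 3.08]
wrist_force: [0.6, -0.2, 0.2]
width: 0.0329
finger_force: 0.0
```

>>> {"fn": "arm_command", "kwargs": {
  "targets": [
    [0,0,0,0],
    [0,0,0,0],
    [0,0,0,0],
    [0,0,0,0],
    [0,0,0,0],
    [0,0,0,0],
    [0,0,0,0],
    [0,0,0,0]
  ],
  "claw": 1
}}

```text
time: 5.5
tool_pos: [0.47, 0.2918, 0.0175]
ee_rot: [3.141, 0.0, 3.08]
wrist_force: [0.9, -0.2, 1.4]
width: 0.0121
finger_force: 30.0
```

Grip is firm (30 N, 12 mm), tip about 17 mm above the sole. Now I'll lift and move above the seam's nose end.

>>> {"fn": "arm_command", "kwargs": {
  "targets": [
    [0,0,0.04,0],
    [0,0,0.12,0],
    [0,0,0.2,0],
    [0,0,0.28,0],
    [0,0,0.33,0],
    [0.02,-0.05,0.34,-0.04],
    [0.04,-0.11,0.34,-0.1],
    [0.06,-0.17,0.34,-0.15]
  ]
}}

```text
time: 6.17
tool_pos: [0.5002, 0.2064, 0.1885]
ee_rot: [3.14, 0.002, 2.763]
wrist_force: [0.4, -0.2, -1.4]
width: 0.0121
finger_force: 30.0
```

>>> {"fn": "arm_command", "kwargs": {
  "targets": [
    [0.02,-0.07,0,-0.055],
    [0.04,-0.14,0,-0.11],
    [0.06,-0.21,0,-0.165],
    [0.08,-0.28,0,-0.22],
    [0.09,-0.33,0,-0.27],
    [0.098,-0.361,0,-0.286],
    [0.098,-0.361,0,-0.286],
    [0.098,-0.361,0,-0.286]
  ]
}}

```text
time: 6.83
tool_pos: [0.5486, 0.0258, 0.1869]
ee_rot: [-3.141, -0.001, 2.166]
wrist_force: [0.5, 0.2, -1.8]
width: 0.0122
finger_force: 30.0
```

>>> {"fn": "arm_command", "kwargs": {
  "targets": [
    [0,0,-0.04,0],
    [0,0,-0.04,0],
    [0,0,-0.04,0],
    [0,0,-0.04,0]
  ]
}}

```text
time: 7.17
tool_pos: [0.5486, 0.0273, 0.1677]
ee_rot: [3.142, -0.0, 2.169]
wrist_force: [-1.1, -0.9, -0.5]
width: 0.0119
finger_force: 30.0
```

Run:
```python
from h import *
def c(im,x,y,w,h,k): return cv2.resize(im[y:y+h,x:x+w,::-1],(w*k,h*k),interpolation=cv2.INTER_CUBIC)
t=robot.snapshot('top');s=robot.snapshot('side');o=robot.get_obs();print(o['tool_pos'],o['ee_rot'],o['wrist_force'])
for n,i in(('top',t),('side',s)):cv2.imwrite(f'pics/raw_{n}3.png',i[:,:,::-1])
cv2.imwrite('pics/g3.png',np.hstack([c(t,225,135,100,90,4),c(s,215,125,100,90,4)]))
for n in('top','side'): print(proj(n,[o['tool_pos'],o['tool_pos']-[0,0,.017]]))
```

```text
[0.5491451  0.02696229 0.16839481] [3.14027347e+00 7.95141989e-04 2.16854282e+00] [-0.46119244 -0.24582304 -0.58802563]
[[261.84458865 191.67037793]
 [261.60852549 192.64402835]]
[[249.59934712 171.96499648]
 [249.57540464 177.13865089]]
```

View pics/g3.png

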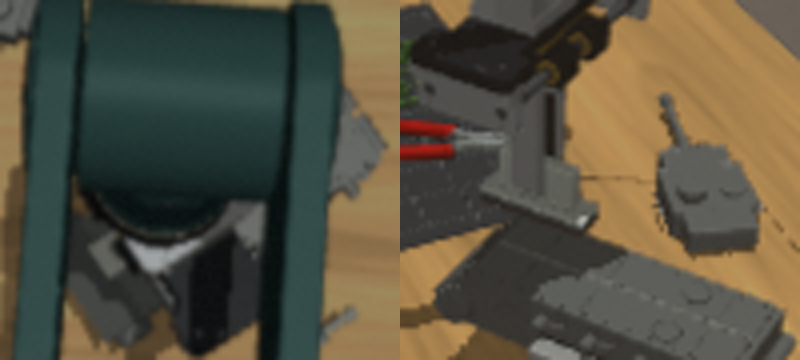

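Run:
```python
from h import *
o=robot.get_obs();p=np.array([.5490,.0270,.1680]);a=np.radians(124.2-180);c,s=np.cos(a),np.sin(a)
i=cv2.imread('pics/raw_side3.png');k=8;x0,y0=233,150
im=cv2.resize(i[y0:y0+75,x0:x0+90],(720,600),interpolation=cv2.INTER_CUBIC)
h=.017
for lx,ly,z0,col in((.039,.012,.012,(0,255,0)),(.039,.012,.007,(0,0,255))):
    q=[[p[0]+c*x-s*y,p[1]+s*x+c*y,p[2]-h+z0] for x,y in((-lx,-ly),(lx,-ly),(lx,ly),(-lx,ly))]
    u=(proj('side',q)-[x0,y0]+.5)*k;cv2.polylines(im,[np.int32(u)],True,col,1)
# seam fits: top(blue), side(yellow)
for m,col in(((.5826,-.0254),(255,0,0)),((.5886,-.0293),(0,255,255))):
    q=[[m[0]+e*.562,m[1]-e*.827,.112] for e in(-.095,.095)]
    u=(proj('side',q)-[x0,y0]+.5)*k;cv2.polylines(im,[np.int32(u)],False,col,1)
cv2.imwrite('pics/g4.png',im)
```

```text
(no output)
```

View pics/g4.png

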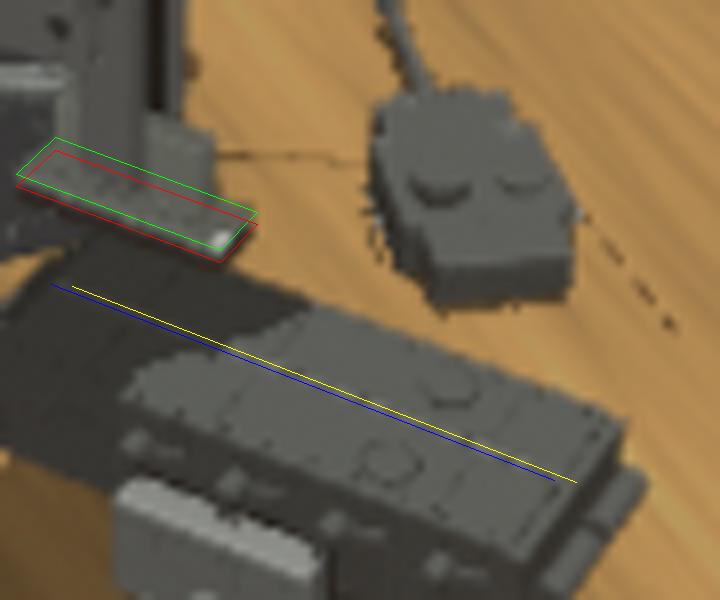

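The projected stick overlays the side image well, so I trust the side-camera seam line (mid about (0.588, -0.0285)). Lowering to just above the belly.

>>> {"fn": "arm_command", "kwargs": {
  "targets": [
    [0.004,-0.002,-0.02,0],
    [0.004,-0.002,-0.04,0],
    [0.004,-0.002,-0.055,0],
    [0.004,-0.002,-0.065,0],
    [0.004,-0.002,-0.068,0],
    [0.004,-0.002,-0.068,0]
  ]
}}

```text
time: 7.77
tool_pos: [0.5502, 0.0252, 0.1322]
ee_rot: [-3.14, -0.001, 2.167]
wrist_force: [-0.5, 0.8, -0.8]
width: 0.0117
finger_force: 30.0
```

>>> {"fn": "arm_command", "kwargs": {
  "targets": [
    [0,0,-0.003,0],
    [0,0,-0.006,0],
    [0,0,-0.008,0],
    [0,0,-0.008,0],
    [0,0,-0.008,0]
  ]
}}

```text
time: 8.18
tool_pos: [0.5511, 0.0252, 0.1298]
ee_rot: [3.141, 0.001, 2.167]
wrist_force: [-0.7, 0.4, -0.5]
width: 0.0117
finger_force: 30.0
```

>>> {"fn": "arm_command", "kwargs": {
  "targets": [
    [0,0,-0.001,0],
    [0,0,-0.002,0],
    [0,0,-0.002,0],
    [0,0,-0.002,0],
    [0,0,-0.002,0]
  ]
}}

```text
time: 8.6
tool_pos: [0.5511, 0.0252, 0.1288]
ee_rot: [3.141, 0.001, 2.167]
wrist_force: [0.2, 0.2, 1.3]
width: 0.0114
finger_force: 30.0
```

>>> {"fn": "arm_command", "kwargs": {
  "targets": [
    [0,0,-0.001,0],
    [0,0,-0.001,0],
    [0,0,-0.001,0],
    [0,0,-0.001,0]
  ]
}}

```text
time: 8.93
tool_pos: [0.5511, 0.0252, 0.1282]
ee_rot: [3.141, 0.0, 2.167]
wrist_force: [0.1, -1.0, 2.6]
width: 0.012
finger_force: 30.0
```

>>> {"fn": "arm_command", "kwargs": {
  "targets": [
    [0,0,0,0]
  ]
}}

```text
time: 9.02
tool_pos: [0.5511, 0.0252, 0.1282]
ee_rot: [3.141, 0.0, 2.167]
wrist_force: [1.5, 0.1, 2.1]
width: 0.0117
finger_force: 30.0
```

>>> {"fn": "arm_command", "kwargs": {
  "targets": [
    [0,0,0,0]
  ]
}}

```text
time: 9.1
tool_pos: [0.5511, 0.0252, 0.1281]
ee_rot: [3.141, 0.0, 2.167]
wrist_force: [1.3, 0.2, 3.1]
width: 0.0115
finger_force: 30.0
```

Contact is about 3 N, roughly 2 mm of foam squeeze. Starting the slow pass, about 25 mm/s.

>>> {"fn": "arm_command", "kwargs": {
  "targets": [
    [0.0023,-0.0034,0,0],
    [0.0046,-0.0068,0,0],
    [0.0069,-0.0102,0,0],
    [0.0092,-0.0135,0,0],
    [0.0115,-0.0169,0,0],
    [0.0138,-0.0203,0,0],
    [0.0162,-0.0237,0,0],
    [0.0185,-0.0271,0,0]
  ]
}}

```text
time: 9.77
tool_pos: [0.5601, 0.0116, 0.1278]
ee_rot: [-3.142, -0.0, 2.167]
wrist_force: [-1.6, 0.6, 2.9]
width: 0.0115
finger_force: 30.0
```

>>> {"fn": "arm_command", "kwargs": {
  "targets": [
    [0.0023,-0.0034,0,0],
    [0.0046,-0.0068,0,0],
    [0.0069,-0.0102,0,0],
    [0.0092,-0.0135,0,0],
    [0.0115,-0.0169,0,0],
    [0.0138,-0.0203,0,0],
    [0.0162,-0.0237,0,0],
    [0.0185,-0.0271,0,0]
  ]
}}

```text
time: 10.43
tool_pos: [0.5694, -0.002, 0.1279]
ee_rot: [3.142, -0.0, 2.167]
wrist_force: [-2.2, 2.3, 2.2]
width: 0.0117
finger_force: 30.0
```

Force steady; continuing.

>>> {"fn": "arm_command", "kwargs": {
  "targets": [
    [0.0023,-0.0034,0,0],
    [0.0046,-0.0068,0,0],
    [0.0069,-0.0102,0,0],
    [0.0092,-0.0135,0,0],
    [0.0115,-0.0169,0,0],
    [0.0138,-0.0203,0,0],
    [0.0162,-0.0237,0,0],
    [0.0185,-0.0271,0,0]
  ]
}}

```text
time: 11.1
tool_pos: [0.5787, -0.0155, 0.1279]
ee_rot: [3.141, 0.0, 2.167]
wrist_force: [-2.1, 2.7, 2.2]
width: 0.0118
finger_force: 30.0
```

>>> {"fn": "arm_command", "kwargs": {
  "targets": [
    [0.0023,-0.0034,0,0],
    [0.0046,-0.0068,0,0],
    [0.0069,-0.0102,0,0],
    [0.0092,-0.0135,0,0],
    [0.0115,-0.0169,0,0],
    [0.0138,-0.0203,0,0],
    [0.0162,-0.0237,0,0],
    [0.0185,-0.0271,0,0]
  ]
}}

```text
time: 11.77
tool_pos: [0.5879, -0.0291, 0.1279]
ee_rot: [3.142, -0.0, 2.167]
wrist_force: [-0.6, 2.7, 2.9]
width: 0.0118
finger_force: 30.0
```

>>> {"fn": "arm_command", "kwargs": {
  "targets": [
    [0.0023,-0.0034,0,0],
    [0.0046,-0.0068,0,0],
    [0.0069,-0.0102,0,0],
    [0.0092,-0.0135,0,0],
    [0.0115,-0.0169,0,0],
    [0.0138,-0.0203,0,0],
    [0.0162,-0.0237,0,0],
    [0.0185,-0.0271,0,0]
  ]
}}

```text
time: 12.43
tool_pos: [0.5972, -0.0427, 0.1279]
ee_rot: [3.142, -0.0, 2.167]
wrist_force: [-1.0, 1.1, 1.6]
width: 0.0118
finger_force: 30.0
```

>>> {"fn": "arm_command", "kwargs": {
  "targets": [
    [0.0023,-0.0034,0,0],
    [0.0046,-0.0068,0,0],
    [0.0069,-0.0102,0,0],
    [0.0092,-0.0135,0,0],
    [0.0115,-0.0169,0,0],
    [0.0138,-0.0203,0,0],
    [0.0162,-0.0237,0,0],
    [0.0185,-0.0271,0,0]
  ]
}}

```text
time: 13.1
tool_pos: [0.6064, -0.0562, 0.1279]
ee_rot: [3.142, -0.0, 2.167]
wrist_force: [-2.8, 2.1, 3.2]
width: 0.0117
finger_force: 30.0
```

>>> {"fn": "arm_command", "kwargs": {
  "targets": [
    [0.0023,-0.0034,0,0],
    [0.0046,-0.0068,0,0],
    [0.0069,-0.0102,0,0],
    [0.0092,-0.0135,0,0],
    [0.0115,-0.0169,0,0],
    [0.0138,-0.0203,0,0],
    [0.0162,-0.0237,0,0],
    [0.0185,-0.0271,0,0]
  ]
}}

```text
time: 13.77
tool_pos: [0.6157, -0.0698, 0.1279]
ee_rot: [3.142, 0.0, 2.167]
wrist_force: [-1.4, 2.0, 3.8]
width: 0.0117
finger_force: 30.0
```

>>> {"fn": "arm_command", "kwargs": {
  "targets": [
    [0.0023,-0.0034,0,0],
    [0.0046,-0.0068,0,0],
    [0.0069,-0.0102,0,0],
    [0.0092,-0.0135,0,0],
    [0.0115,-0.0169,0,0],
    [0.0138,-0.0203,0,0],
    [0.0162,-0.0237,0,0],
    [0.0185,-0.0271,0,0]
  ]
}}

```text
time: 14.43
tool_pos: [0.6249, -0.0833, 0.1279]
ee_rot: [3.142, 0.0, 2.167]
wrist_force: [-0.7, 1.6, 2.6]
width: 0.0116
finger_force: 30.0
```

Pass complete. I'll lift and go above the drawer.

>>> {"fn": "arm_command", "kwargs": {
  "targets": [
    [0,0,0.02,0],
    [0,0,0.06,0],
    [0,0,0.11,0],
    [-0.02,-0.05,0.14,-0.02],
    [-0.04,-0.11,0.14,-0.06],
    [-0.06,-0.18,0.14,-0.1],
    [-0.08,-0.25,0.14,-0.14],
    [-0.1,-0.32,0.14,-0.17]
  ]
}}

```text
time: 15.1
tool_pos: [0.5742, -0.2452, 0.1982]
ee_rot: [-3.141, 0.002, 1.808]
wrist_force: [0.8, 0.8, -0.4]
width: 0.0115
finger_force: 30.0
```

>>> {"fn": "arm_command", "kwargs": {
  "targets": [
    [-0.02,-0.06,0,-0.03],
    [-0.04,-0.12,0,-0.05],
    [-0.055,-0.18,0,-0.065],
    [-0.07,-0.23,0,-0.073],
    [-0.07,-0.25,0,-0.073],
    [-0.07,-0.25,0,-0.073],
    [-0.07,-0.25,0,-0.073]
  ]
}}

```text
time: 15.68
tool_pos: [0.54, -0.368, 0.1975]
ee_rot: [-3.142, -0.001, 1.658]
wrist_force: [0.3, 1.4, -1.3]
width: 0.0117
finger_force: 30.0
```

>>> {"fn": "arm_command", "kwargs": {
  "targets": [
    [0,0,-0.06,0],
    [0,0,-0.12,0],
    [0,0,-0.18,0],
    [0,0,-0.2,0],
    [0,0,-0.2,0],
    [0,0,-0.2,0]
  ]
}}

```text
time: 16.18
tool_pos: [0.5405, -0.367, 0.0984]
ee_rot: [3.141, -0.0, 1.66]
wrist_force: [-0.3, -0.9, -0.3]
width: 0.0116
finger_force: 30.0
```

Run:
```python
from h import *
def c(im,x,y,w,h,k): return cv2.resize(im[y:y+h,x:x+w,::-1],(w*k,h*k),interpolation=cv2.INTER_CUBIC)
t=robot.snapshot('top');s=robot.snapshot('side');o=robot.get_obs();print(o['tool_pos'],o['ee_rot'],o['wrist_force'])
cv2.imwrite('pics/g5.png',np.hstack([c(t,340,160,100,114,3),c(s,255,230,140,114,3)]))
```

```text
[ 0.54143539 -0.3685173   0.10093441] [3.13799437 0.00329798 1.65934241] [ 0.21179181 -0.03518389  0.25730552]
```

View pics/g5.png

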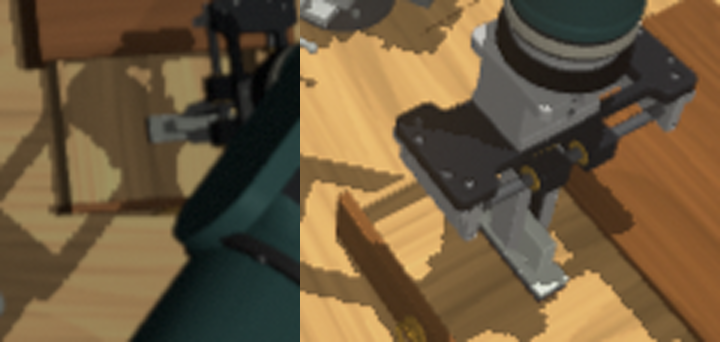

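The stick is centred over the open floor, clear of panel and chest. Lowering gently.

>>> {"fn": "arm_command", "kwargs": {
  "targets": [
    [0,0,-0.04,0],
    [0,0,-0.08,0],
    [0,0,-0.105,0],
    [0,0,-0.115,0],
    [0,0,-0.12,0],
    [0,0,-0.125,0],
    [0,0,-0.125,0],
    [0,0,-0.125,0]
  ]
}}

```text
time: 16.95
tool_pos: [0.5404, -0.3686, 0.0366]
ee_rot: [3.14, 0.001, 1.658]
wrist_force: [0.5, 0.5, -1.0]
width: 0.0118
finger_force: 30.0
```

>>> {"fn": "arm_command", "kwargs": {
  "targets": [
    [0,0,-0.002,0],
    [0,0,-0.004,0],
    [0,0,-0.006,0],
    [0,0,-0.006,0],
    [0,0,-0.006,0]
  ]
}}

```text
time: 17.37
tool_pos: [0.5402, -0.3684, 0.033]
ee_rot: [3.141, 0.001, 1.658]
wrist_force: [0.3, -0.8, 1.6]
width: 0.0119
finger_force: 30.0
```

>>> {"fn": "arm_command", "kwargs": {
  "targets": [
    [0,0,-0.001,0],
    [0,0,-0.001,0],
    [0,0,-0.001,0]
  ]
}}

```text
time: 17.62
tool_pos: [0.5402, -0.3685, 0.0325]
ee_rot: [3.141, 0.001, 1.658]
wrist_force: [1.3, -0.9, 1.4]
width: 0.0119
finger_force: 30.0
```

>>> {"fn": "arm_command", "kwargs": {
  "targets": [
    [0,0,0,0],
    [0,0,0,0],
    [0,0,0,0],
    [0,0,0,0],
    [0,0,0,0],
    [0,0,0,0],
    [0,0,0,0]
  ],
  "claw": 0.6
}}

```text
time: 18.2
tool_pos: [0.5397, -0.3681, 0.0318]
ee_rot: [-3.141, -0.0, 1.658]
wrist_force: [0.7, -1.6, 0.7]
width: 0.0375
finger_force: 0.0
```

>>> {"fn": "arm_command", "kwargs": {
  "targets": [
    [0,0,0.02,0],
    [0,0,0.06,0],
    [0,0,0.12,0],
    [0,0,0.2,0],
    [0,0,0.28,0],
    [0,0,0.34,0],
    [0,0,0.34,0]
  ]
}}

```text
time: 18.78
tool_pos: [0.5426, -0.3703, 0.2131]
ee_rot: [3.129, 0.012, 1.658]
wrist_force: [0.1, 0.4, 1.5]
width: 0.0377
finger_force: 0.0
```

>>> {"fn": "arm_command", "kwargs": {
  "targets": [
    [-0.08,0.04,0,0],
    [-0.16,0.08,0,0],
    [-0.24,0.12,0,0],
    [-0.32,0.16,0,0],
    [-0.36,0.2,0,0],
    [-0.36,0.2,0,0],
    [-0.36,0.2,0,0]
  ]
}}

```text
time: 19.37
tool_pos: [0.3586, -0.2671, 0.2024]
ee_rot: [3.14, 0.001, 1.658]
wrist_force: [0.2, -0.2, -0.6]
width: 0.0375
finger_force: 0.0
```

Run:
```python
from h import *
t=robot.snapshot('top');s=robot.snapshot('side');o=robot.get_obs();print(o['time'],o['tool_pos'],o['width'])
f=lambda i:cv2.resize(i[:,:,::-1],(400,300),interpolation=cv2.INTER_AREA)
c=lambda i,x,y:cv2.resize(i[y:y+100,x:x+133,::-1],(400,300),interpolation=cv2.INTER_CUBIC)
cv2.imwrite('pics/g6.png',np.vstack([np.hstack([f(t),f(s)]),np.hstack([c(t,330,155),c(s,255,270)])]))
```

```text
19.4667 [ 0.36042175 -0.26864977  0.20271013] 0.03711060538484488
```

View pics/g6.png

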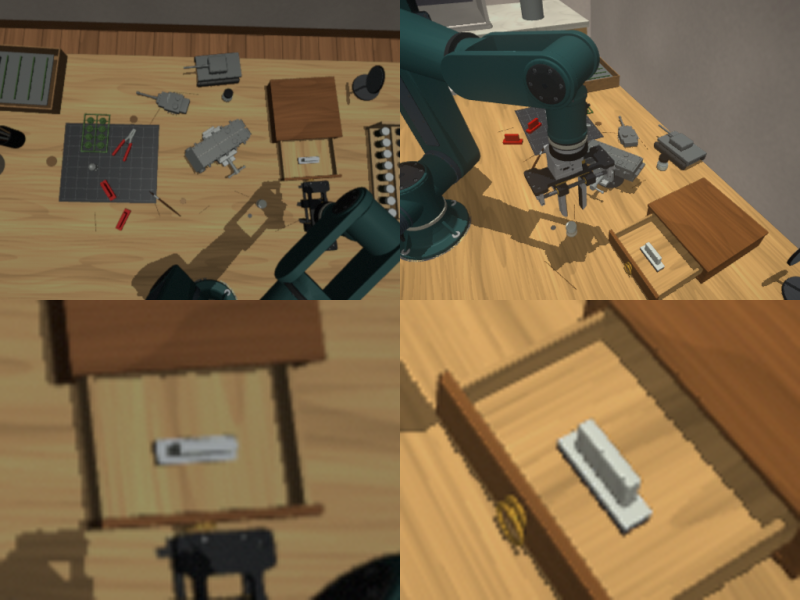

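The stick lies flat, sole down, on the drawer floor (crop (197,450)), and nothing else has visibly moved. Handing in.

```bash
python3 -c "
from bench import robot
print(robot.close_job())"
```

```text
the job is handed in; nothing more can be done
None
```

I sanded the seam in one slow pass from nose to tail at about 3 N, then laid the stick flat, sole down, in the drawer; the job was handed in at about 19.5 s and no verdict came back.

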